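# Cover each baking dish with its own lid

## Task

Cover the four filled baking dishes before they go to the oven: put each lid on the dish of its own shape, size and colour so that it sits fully home and level on the rim, setting it down gently. Leave the dishes standing where they are, do not disturb the pepper mill or the spice jar, and let go of everything at the end.

Things in the scene. Friction and masses are not known exactly. Their poses are not given: they have to be found in the camera images.
- rect_dish: Open rectangular charcoal baking dish, loose, standing on the counter: 136 (own x) by 92 mm outside, inside 124 by 80 mm, 46 mm high, with a lug on each short end (158 mm over both lugs); holds cherry tomatoes, all below the rim by 10 mm or more. Walls 6 mm. Origin: centre of the underside; z up. 0.75 kg.
- round_dish: Open large round red baking dish, loose, standing on the counter: 128 mm across outside, 116 mm inside, 52 mm high, with two side lugs on its own x axis (150 mm over both); holds small potatoes, all below the rim by 10 mm or more. Walls 6 mm. Origin: centre of the underside; z up. 0.8 kg.
- square_dish: Open square blue baking dish, loose, standing on the counter: 104 by 104 mm outside, inside 92 by 92 mm, 50 mm high; holds eggs, all below the rim by 10 mm or more. Walls 6 mm. Origin: centre of the underside; z up. 0.7 kg.
- small_dish: Open small round yellow baking dish, loose, standing on the counter: 92 mm across outside, 80 mm inside, 58 mm high; holds mushrooms, all below the rim by 10 mm or more. Walls 6 mm. Origin: centre of the underside; z up. 0.45 kg.
- rect_lid: Lid of the rectangular charcoal dish, same colour, z up: plate 140 (own x) by 96 mm, plug 110 by 66 mm (white, 10 mm deep, under the 6 mm plate; 7 mm play all round; plate rests on rim). Steel grip at centre, 30 mm tall: bar 60 mm along own x, 18 mm wide. Origin: centre of plug's underside, 46 mm below grip top; seated, 36 mm above the dish's origin. Fits long side to long side. 0.3 kg.
- round_lid: Lid of the large round red dish, same colour, z up: plate 132 mm across, plug 102 mm across (white, 10 mm deep, under the 6 mm plate; 7 mm play all round; plate rests on rim). Steel grip at centre, 30 mm tall: a round knob 30 mm across. Origin: centre of plug's underside, 46 mm below grip top; seated, 42 mm above the dish's origin. Fits at any turn. 0.3 kg.
- square_lid: Lid of the square blue dish, same colour, z up: plate 108 by 108 mm, plug 78 by 78 mm (white, 10 mm deep, under the 6 mm plate; 7 mm play all round; plate rests on rim). Steel grip at centre, 30 mm tall: bar 50 mm along own x, 18 mm wide. Origin: centre of plug's underside, 46 mm below grip top; seated, 40 mm above the dish's origin. Fits in any quarter turn. 0.26 kg.
- small_lid: Lid of the small round yellow dish, same colour, z up: plate 96 mm across, plug 66 mm across (white, 10 mm deep, under the 6 mm plate; 7 mm play all round; plate rests on rim). Steel grip at centre, 30 mm tall: a round knob 30 mm across. Origin: centre of plug's underside, 46 mm below grip top; seated, 48 mm above the dish's origin. Fits at any turn. 0.16 kg.
- pepper_mill: Bystander: dark wooden pepper mill, loose, upright, 52 mm across, 124 mm tall. Origin: centre of the underside.
- spice_jar: Bystander: amber glass jar with black cap, loose, upright, 48 mm across, 90 mm tall. Origin: centre of the underside.

How it is judged:
By the outcome, as a careful person would: the job done as asked, in the order asked, and still so for the second after the job is handed in, with the robot touching nothing.
It also fails if it takes over 115 s, if anything falls off the work surface, if the arm or the gripper's body presses on something with over 40 N, if the wrist force passes 120 N, or if a joint passes its speed limit or range.

## Robot

A 7-joint arm with a two-finger parallel gripper is mounted at the origin on the work surface. World frame = base frame: x ahead of the robot, y to its left, z up, the work surface at z = 0. Lengths are in m, angles in rad, forces in N, time in s.
With the tool pointing down it reaches from about 0.35 to 0.9 m from the base axis. Payload 8.1 kg.
Tool frame: the origin (TCP) lies at the very end of the fingers, on their centre line; the grasp point (between the pads) lies 19 mm behind it; z points along the fingers, y is the line along which they close (so a half turn about z gives the same grasp; the last joint's range is limited). The gripper opens to 85 mm and grips with 20 to 120 N. Pads are 22 mm wide; open, the fingers measure 114 mm over their backs; the gripper's body (76 mm by 85 mm) begins 54 mm behind the grasp point. The pads swing forward as they close: fully open they stand 13 mm farther back than shut.
Start: joints at [1.139, 0.434, 0.025, 1.573, -0.012, 1.134, -0.075], TCP at [0.202, -0.592, 0.231] pointing down, gripper open.
Joint ranges: [-2.62, 2.62], [-0.44, 2.09], [-1.27, 1.32], [0.08, 2.57], [-1.32, 4.46], [0.12, 2], [-2.74, 2.74]. Speed limits (rad/s): [2.22, 2.22, 3.01, 3.01, 3.14, 3.14, 3.14].

## Interface

Orientations are given as a 3x3 rotation matrix whose columns are the frame's x, y, z axes.
In Python, from station import manip, cam, get_state, sign_off gives the robot as it stands (manip), with the cameras (cam), the readings as plain functions and the job as plain functions.
- The arm moves only by the shell command python3 nudge.py 'ROWS' [FORCE]. ROWS is a JSON list that holds a single list of rows (three levels of brackets), with 1 to 20 rows, each of 7 numbers: a rotation vector rx, ry, rz in rad, then dx, dy, dz in shares of the most that a row can go, 1 being 50 mm, then the finger opening in m; each row shifts and turns the commanded pose from where the row before left it, along the tool's axes as they then stand; what a row does not reach is not made up. A row lasts 1/10 s, in which the tool goes at most 0.05 m and 0.15 rad, less where a joint would pass 70% of its speed; a pose out of reach is approached as far as the arm can. The fingers move at their own pace and stop on an object; FORCE is the grip in N (left out, the last holds). Time passes only in rows, so rows that do not move let the fingers close. It prints the time, the measured TCP pose, the force, the opening and the grip force at its end. Input that does not fit is refused with a message, and nothing moves.
- get_state(): the state, without advancing time (a new reading comes with each control period).
- cam.snapshot(name): name is "scene" or "top"; returns the picture (384x512x3 uint8, blue, green, red); there is no depth.
- cam.camera_info(name): a dict with "vertical_fov" (degrees; the focal length in pixels is half the picture's height over the tangent of half this angle, whatever the lens; pixels are square), "cx", "cy" (the principal point, pixels), "distortion" ([k1, k2, p1, p2, k3] as OpenCV has them; the pictures are not rectified), "camera_from_world" (4x4, takes a point from world to camera coordinates). Camera axes: x right, y down, z forward; pixel columns grow to the right and rows downward; lengths in m; the calibration is good to about 2 mm. A picture is of the moment at which its call begins. camera_info takes no time and is no camera call.
- sign_off(): hands the job in; it is judged then, once.
The state is a dict: "clock": time; "joints": joint angles; "joint_vel": joint speeds; "joint_torque": joint torques, N m; "tcp_pos": TCP position; "eef_rot": TCP orientation; "wrist_force": force on the tool from outside, world axes, zero at the start; "ft_torque": the same for the moment, N m; "width": finger opening in m; "gripper_force": force on a finger pad.
Only numpy, scipy, OpenCV 4.12 (cv2) and the standard library are available. Lean on these libraries where they do the work, as an engineer would, in place of code of your own. Each camera call takes 0.05 s, during which the arm holds its last target. There are 200 camera calls.

## Working session

There is one attempt and no reset: what is moved stays moved. The work goes in short steps, Python scripts to look and compute and a shell command to move; the robot and the scene stay as the last step left them, time stands still between calls to the robot, and variables do not carry over. Pictures are saved under pics/ and viewed, at most 14 in all, crops included, and the job is handed in when it is done.

```bash
ls; mkdir -p pics; python3 - <<'E'
from station import manip, cam, get_state, sign_off
import cv2
for n in ("top","scene"):
    cv2.imwrite(f"pics/{n}0.png",cv2.resize(cam.snapshot(n),(800,600),interpolation=cv2.INTER_CUBIC)); print(n,cam.camera_info(n))
s=get_state();print(s)
E
```

```text
nudge.py
pics
station.py
top {'vertical_fov': 53.99378819102533, 'cx': 260.2547572847131, 'cy': 194.0958384082953, 'distortion': array([-0.0995141,  0.       ,  0.       ,  0.       ,  0.       ]), 'camera_from_world': array([[-0.02615597, -0.99965048,  0.00384512,  0.01772089],
       [-0.9870585 ,  0.02521736, -0.15836538,  0.52044039],
       [ 0.15821306, -0.00793756, -0.98737309,  1.2138768 ],
       [ 0.        ,  0.        ,  0.        ,  1.        ]])}
scene {'vertical_fov': 47.20054952074482, 'cx': 252.94087099589566, 'cy': 192.10554865510167, 'distortion': array([0.04876825, 0.        , 0.        , 0.        , 0.        ]), 'camera_from_world': array([[ 0.29970627,  0.95401707, -0.00525215, -0.15166189],
       [ 0.81880631, -0.26004712, -0.51179266, -0.42791166],
       [-0.48962474,  0.14908697, -0.85909295,  1.4837676 ],
       [ 0.        ,  0.        ,  0.        ,  1.        ]])}
{'clock': 0.1, 'joints': array([ 1.1393988 ,  0.43516914,  0.0249605 ,  1.57397406, -0.01164165,
        1.1340409 , -0.07510508]), 'joint_vel': array([-0.00124492, -0.00278672,  0.00111702, -0.00380234,  0.0009439 ,
        0.00056431,  0.00059177]), 'joint_torque': array([ 3.50439273e-03, -6.71752954e+01,  1.02817319e+00, -3.16910076e+01,
        1.57481781e-02,  7.11969202e-03,  3.37988274e-05]), 'tcp_pos': array([ 0.20164007, -0.59110039,  0.23060686]), 'eef_rot': array([[ 9.46457091e-01,  3.22829171e-01, -5.49854118e-04],
       [ 3.22829627e-01, -9.46456149e-01,  1.33798478e-03],
       [-8.84722939e-05, -1.44385438e-03, -9.99998954e-01]]), 'wrist_force': array([ 0.0288424 , -0.88334323,  1.03399665]), 'ft_torque': array([ 0.01938972,  0.02464231, -0.01025199]), 'gripper_force': 0.0, 'width': 0.08575213513497404}
```

View pics/top0.png

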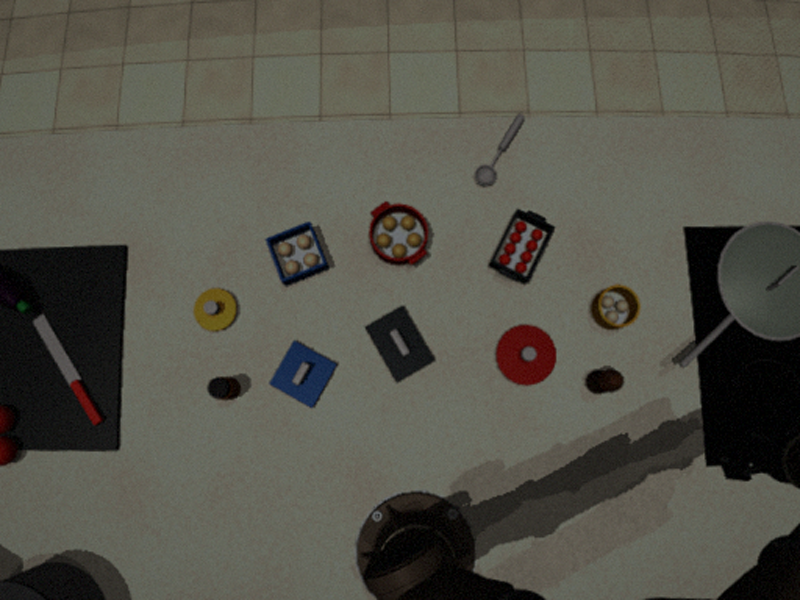

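View pics/scene0.png

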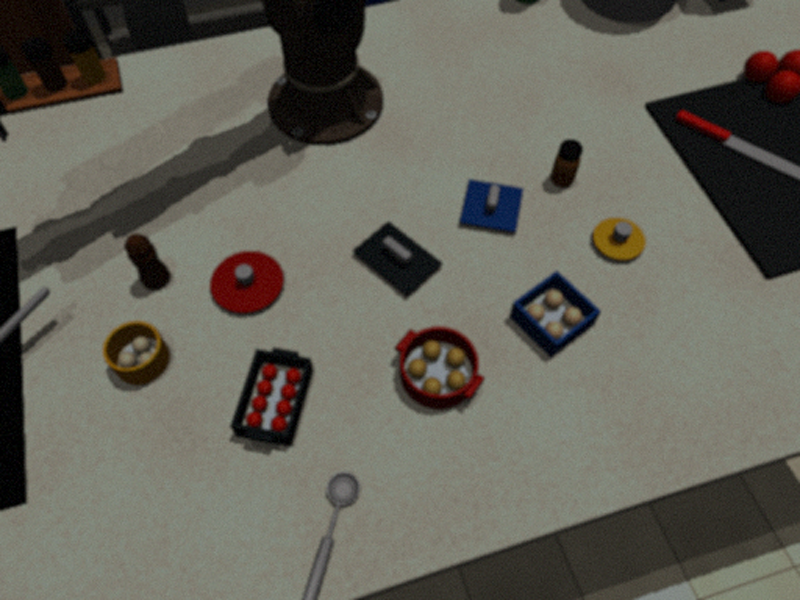

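```bash
cat > vis.py <<'E'
import numpy as np, cv2
from scipy.optimize import minimize
from station import manip, cam, get_state, sign_off
S=6
def grab(n,k=4): return np.mean([cam.snapshot(n).astype(np.float32) for _ in range(k)],0)
def proj(n,P):
    c=cam.camera_info(n); f=192/np.tan(np.radians(c["vertical_fov"])/2); T=np.array(c["camera_from_world"])
    K=np.array([[f,0,c["cx"]],[0,f,c["cy"]],[0,0,1]])
    return cv2.projectPoints(np.asarray(P,float).reshape(-1,1,3),cv2.Rodrigues(T[:3,:3])[0],T[:3,3],K,np.array(c["distortion"]))[0].reshape(-1,2)
def unproj(n,uv,z):
    g=lambda p: proj(n,[[p[0],p[1],z]])[0]-uv
    from scipy.optimize import least_squares
    return least_squares(g,[.5,0]).x
def box(x0,x1,y0,y1,z0,z1): return [[x,y,z] for x in(x0,x1) for y in(y0,y1) for z in(z0,z1)]
def cyl(r,z0,z1): return [[r*np.cos(a),r*np.sin(a),z] for a in np.linspace(0,2*np.pi,48) for z in(z0,z1)]
def rect(a,b,z0,z1): return box(-a/2,a/2,-b/2,b/2,z0,z1)
M={ # name: (parts, colour)
"rect_dish":([rect(.136,.092,0,.046),rect(.158,.04,.034,.044)],"k"),
"round_dish":([cyl(.064,0,.052),rect(.150,.036,.038,.05)],"r"),
"square_dish":([rect(.104,.104,0,.05)],"b"),
"small_dish":([cyl(.046,0,.058)],"y"),
"rect_lid":([rect(.14,.096,.01,.016)],"k"),
"round_lid":([cyl(.066,.01,.016)],"r"),
"square_lid":([rect(.108,.108,.01,.016)],"b"),
"small_lid":([cyl(.048,.01,.016)],"y")}
def cmask(im,col):
    h,s,v=cv2.split(cv2.cvtColor((im/255).astype(np.float32),cv2.COLOR_BGR2HSV)); v=v*255
    if col=="k": return (v<48)&(s<.6)
    if col=="r": return ((h<14)|(h>340))&(s>.6)&(v>40)
    if col=="b": return (h>195)&(h<250)&(s>.4)
    return (h>28)&(h<60)&(s>.55)&(v>50)
def mask(im,col,uv,R=42):
    u,v=int(uv[0]),int(uv[1]); big=cv2.resize(im[v-R:v+R,u-R:u+R],None,fx=S,fy=S,interpolation=cv2.INTER_CUBIC)
    m=cmask(cv2.GaussianBlur(np.clip(big,0,255),(0,0),3),col).astype(np.uint8)
    c,_=cv2.findContours(m,cv2.RETR_EXTERNAL,cv2.CHAIN_APPROX_NONE)
    o=np.zeros_like(m); cv2.drawContours(o,[max(c,key=cv2.contourArea)],-1,1,-1)
    return o,np.array([u-R,v-R]),big
def sil(n,parts,p,off,shape,z=0):
    c,s=np.cos(p[2]),np.sin(p[2]); o=np.zeros(shape,np.uint8)
    for q in parts:
        q=np.array(q); w=np.c_[p[0]+c*q[:,0]-s*q[:,1],p[1]+s*q[:,0]+c*q[:,1],q[:,2]+z]
        d=(proj(n,w)-off+.5)*S-.5
        cv2.fillConvexPoly(o,cv2.convexHull(np.round(d*16).astype(np.int32)),1,shift=4)
    return o
def fit(name,data,p0,z=0):
    """data: list of (cam,mask,off)"""
    parts=M[name][0]
    def cost(p): 
        t=0
        for n,m,off in data:
            k=sil(n,parts,p,off,m.shape,z); t+=1-(k&m).sum()/(k|m).sum()
        return t/len(data)
    best=None
    for a in ([0] if name in("small_dish","small_lid","round_lid") else np.radians([0,30,60,90,120,150])):
        x=[p0[0],p0[1],a]; r=minimize(cost,x,method="Nelder-Mead",options=dict(initial_simplex=[x,[x[0]+.012,x[1],a],[x[0],x[1]+.012,a],[x[0],x[1],a+.3]],xatol=1e-4,fatol=1e-4))
        if best is None or r.fun<best.fun: best=r
    return best
E
cat > find.py <<'E'
from vis import *
px={"square_dish":((298,252),(554,313)),"round_dish":((399,234),(439,367)),"rect_dish":((521,245),(272,396)),"small_dish":((614,307),(136,350)),
"small_lid":((215,309),(618,240)),"square_lid":((303,373),(491,207)),"rect_lid":((399,343),(397,258)),"round_lid":((527,354),(247,282))}
ims={n:grab(n) for n in("top","scene")}
tiles=[]
for k,(a,b) in px.items():
    data=[];row=[]
    p0=unproj("top",np.array(a)*.64,.04 if "dish" in k else .012)
    for n,uv in(("top",a),("scene",b)):
        m,off,big=mask(ims[n],M[k][1],np.array(uv)*.64); data.append((n,m,off)); row.append((big,m))
    r=fit(k,data,p0); one=[fit(k,[d],r.x[:2]) for d in data]
    print(k,r.x.round(4),"deg",np.degrees(r.x[2]).round(1),"cost",round(r.fun,3),*[(o.x[:2].round(4),round(o.fun,3)) for o in one])
    t=[]
    for (n,m,off),(big,_) in zip(data,row):
        v=np.clip(big*1.8,0,255).astype(np.uint8).copy()
        for mm,c in((m,(0,255,0)),(sil(n,M[k][0],r.x,off,m.shape),(255,0,255))):
            cv2.drawContours(v,cv2.findContours(mm,0,1)[0],-1,c,2)
        t.append(cv2.resize(v,(200,150*4//3))[25:175])
    tiles.append(np.hstack(t))
cv2.imwrite("pics/fit.png",np.vstack([np.hstack(tiles[i:i+2]) for i in(0,2,4,6)]))
for k,a,b,h in(("mill",(604,380),0,.124),("jar",(224,387),0,.09)): print(k,unproj("top",np.array(a)*.64,h/2))
E
python3 find.py
python3 - <<'E'
s=open('vis.py').read()
s=s.replace('S=6\n','from functools import lru_cache\nS=6\n@lru_cache\ndef cam(n): return cam.camera_info(n)\n').replace('c=cam.camera_info(n);','c=cam(n);')
open('vis.py','w').write(s)
E
python3 find.py
```

```text
square_dish [0.6405 0.2413 0.402 ] deg 23.0 cost 0.093 (array([0.6427, 0.2426]), np.float64(0.082)) (array([0.6407, 0.2434]), np.float64(0.1))
round_dish [0.6784 0.0183 0.6242] deg 35.8 cost 0.141 (array([0.6778, 0.018 ]), np.float64(0.101)) (array([0.6788, 0.0189]), np.float64(0.179))
rect_dish [ 0.646  -0.2515  2.6397] deg 151.2 cost 0.05 (array([ 0.6448, -0.2509]), np.float64(0.023)) (array([ 0.6497, -0.251 ]), np.float64(0.056))
small_dish [ 0.5036 -0.4474  0.0917] deg 5.3 cost 0.275 (array([ 0.504 , -0.4474]), np.float64(0.229)) (array([ 0.4867, -0.4556]), np.float64(0.317))
small_lid [0.5253 0.4262 0.0341] deg 2.0 cost 0.161 (array([0.5242, 0.4259]), np.float64(0.072)) (array([0.5254, 0.4262]), np.float64(0.249))
square_lid [0.3787 0.2311 1.0375] deg 59.4 cost 0.129 (array([0.3781, 0.2316]), np.float64(0.057)) (array([0.3785, 0.2314]), np.float64(0.2))
rect_lid [0.4412 0.022  0.5011] deg 28.7 cost 0.056 (array([0.4392, 0.0222]), np.float64(0.038)) (array([0.443 , 0.0215]), np.float64(0.055))
round_lid [ 0.4079 -0.2481  0.0087] deg 0.5 cost 0.076 (array([ 0.4079, -0.2486]), np.float64(0.069)) (array([ 0.4078, -0.248 ]), np.float64(0.081))
mill [ 0.34511573 -0.4023137 ]
jar [0.35193047 0.3924098 ]
```

View pics/fit.png

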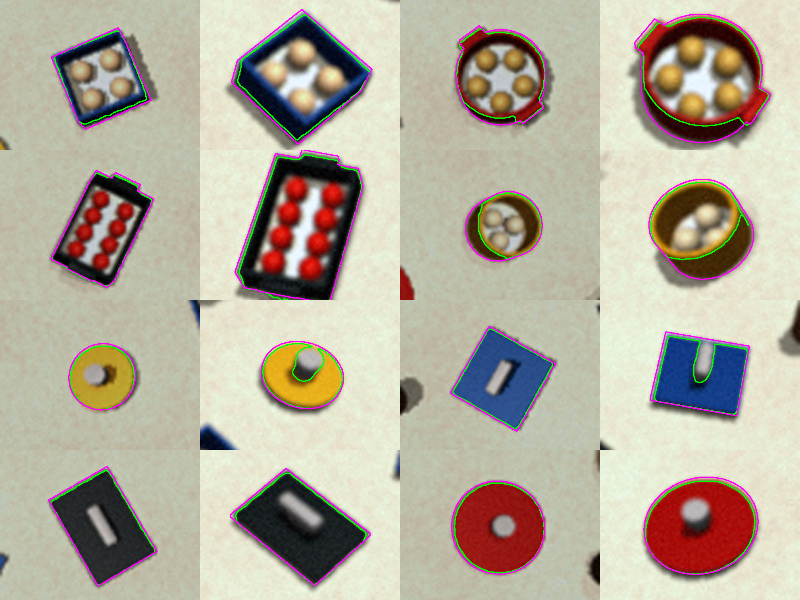

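```bash
cat > go.py <<'E'
import sys,numpy as np
from scipy.spatial.transform import Rotation as R
from station import manip, cam, get_state, sign_off
s=get_state(); E=np.array(s["eef_rot"]); p=np.array(s["tcp_pos"]); yaw=np.degrees(np.arctan2(E[1,0],E[0,0]))
print("t",round(s["clock"],1),"p",p.round(4),"yaw",yaw.round(2),"q",np.round(s["joints"],2),"w",round(s["width"],4),"F",np.round(s["wrist_force"],1),"T",np.round(s["ft_torque"],2),"grip",round(s["gripper_force"],1))
for a in sys.argv[1:]:   # x,y,z[,yaw mod 180]
    t=[float(v) for v in a.split(",")]; y=np.radians(t[3] if len(t)>3 else yaw)
    G=np.array([[np.cos(y),np.sin(y),0],[np.sin(y),-np.cos(y),0],[0,0,-1]])
    r=R.from_matrix(E.T@G).as_rotvec(); d=np.array(t[:3])-p
    print(a,"rot",r.round(4),"| shift before turn",(E.T@d).round(4),"after turn",(G.T@d).round(4)); p=np.array(t[:3]); E=G; yaw=np.degrees(y)
E
python3 go.py .408,-.248,.15 .408,-.248,.024
```

```text
t 0.9 p [ 0.2018 -0.5915  0.2313] yaw 18.83 q [ 1.14  0.43  0.02  1.57 -0.01  1.13 -0.08] w 0.0856 F [-0.7 -0.4 -0. ] T [0.06 0.02 0.02] grip 0.0
.408,-.248,.15 rot [ 0.0001 -0.     -0.    ] | shift before turn [ 0.306  -0.2586  0.0813] after turn [ 0.306  -0.2586  0.0813]
.408,-.248,.024 rot [0. 0. 0.] | shift before turn [0.    0.    0.126] after turn [0.    0.    0.126]
```

Careful with the scale: shifts go in shares of 50 mm. That gives: 0.0306 m is 0.612, 0.03 m is 0.6.

```bash
python3 nudge.py '[[[0,0,0,0.612,-0.518,0,0.085],[0,0,0,0.612,-0.518,0,0.085],[0,0,0,0.612,-0.518,0,0.085],[0,0,0,0.612,-0.518,0,0.085],[0,0,0,0.612,-0.518,0,0.085],[0,0,0,0.612,-0.518,0,0.085],[0,0,0,0.612,-0.518,0,0.085],[0,0,0,0.612,-0.518,0,0.085],[0,0,0,0.612,-0.518,0,0.085],[0,0,0,0.612,-0.518,0,0.085],[0,0,0,0,0,0.6,0.085],[0,0,0,0,0,0.6,0.085],[0,0,0,0,0,0.6,0.085],[0,0,0,0,0,0.6,0.085],[0,0,0,0,0,0.4,0.085],[0,0,0,0,0,0,0.085],[0,0,0,0,0,0,0.085],[0,0,0,0,0,0,0.085]]]' 30; python3 go.py .408,-.248,.024
```

```text
clock: 2.7
tcp_pos: [0.4087, -0.2481, 0.0926]
eef_rot: [[0.946, 0.323, 0.002], [0.323, -0.946, -0.001], [0.001, 0.002, -1.0]]
wrist_force: [0.1, -0.1, 0.5]
width: 0.0851
gripper_force: 0.0
t 2.7 p [ 0.4087 -0.2481  0.0926] yaw 18.83 q [ 0.56  0.38 -0.16  2.07  0.1   0.69 -0.91] w 0.0851 F [ 0.1 -0.1  0.5] T [ 0.01 -0.03  0.02] grip 0.0
.408,-.248,.024 rot [ 0.0015 -0.0014 -0.    ] | shift before turn [-0.0007 -0.0004  0.0686] after turn [-0.0006 -0.0003  0.0686]
```

To row units: 0.02 m is 0.4, 0.015 m is 0.3.

```bash
python3 nudge.py '[[[0,0,0,0,0,0.4,0.085],[0,0,0,0,0,0.4,0.085],[0,0,0,0,0,0.3,0.085],[0,0,0,0,0,0.27,0.085],[0,0,0,0,0,0,0.085],[0,0,0,0,0,0,0.04],[0,0,0,0,0,0,0.03],[0,0,0,0,0,0,0.02],[0,0,0,0,0,0,0.02],[0,0,0,0,0,0,0.02],[0,0,0,0,0,0,0.02]]]' 30; python3 go.py
```

```text
clock: 3.8
tcp_pos: [0.4084, -0.2481, 0.0237]
eef_rot: [[0.947, 0.323, 0.001], [0.323, -0.947, -0.001], [0.001, 0.001, -1.0]]
wrist_force: [-2.0, 0.6, 7.3]
width: 0.0288
gripper_force: 29.0
t 3.8 p [ 0.4084 -0.2481  0.0237] yaw 18.82 q [ 0.54  0.5  -0.14  2.13  0.14  0.52 -0.94] w 0.0288 F [-2.   0.6  7.3] T [-0.05  0.24  0.05] grip 29.0
```

To row units: -0.03 m is -0.6, -0.02 m is -0.4.

```bash
python3 nudge.py '[[[0,0,0,0,0,-0.2,0.02],[0,0,0,0,0,-0.4,0.02],[0,0,0,0,0,-0.6,0.02],[0,0,0,0,0,-0.6,0.02],[0,0,0,0,0,-0.4,0.02],[0,0,0,0,0,0,0.02],[0,0,0,0,0,0,0.02]]]' 40; python3 go.py .6784,.0183,.134 .6784,.0183,.0662; python3 - <<'E'
from vis import *
cv2.imwrite("pics/h1.png",np.hstack([cv2.resize(np.clip(grab(n,2)*1.8,0,255)[v:v+160,u:u+160],(400,400)) for n,u,v in(("top",250,140),("scene",80,100))]))
E
```

```text
clock: 4.5
tcp_pos: [0.4075, -0.2475, 0.1328]
eef_rot: [[0.946, 0.323, 0.0], [0.323, -0.946, -0.0], [0.0, 0.0, -1.0]]
wrist_force: [-0.7, 0.2, -3.8]
width: 0.0285
gripper_force: 40.0
t 4.5 p [ 0.4075 -0.2475  0.1328] yaw 18.83 q [ 0.57  0.32 -0.18  2.03  0.08  0.79 -0.89] w 0.0285 F [-0.7  0.2 -3.8] T [ 0.05  0.04 -0.  ] grip 40.0
.6784,.0183,.134 rot [ 0.0003 -0.0002 -0.    ] | shift before turn [ 0.3422 -0.1642 -0.0012] after turn [ 0.3422 -0.1642 -0.0012]
.6784,.0183,.0662 rot [0. 0. 0.] | shift before turn [0.     0.     0.0678] after turn [0.     0.     0.0678][ WARN:0@2.115] global loadsave.cpp:1063 imwrite_ Unsupported depth image for selected encoder is fallbacked to CV_8U.
```

View pics/h1.png

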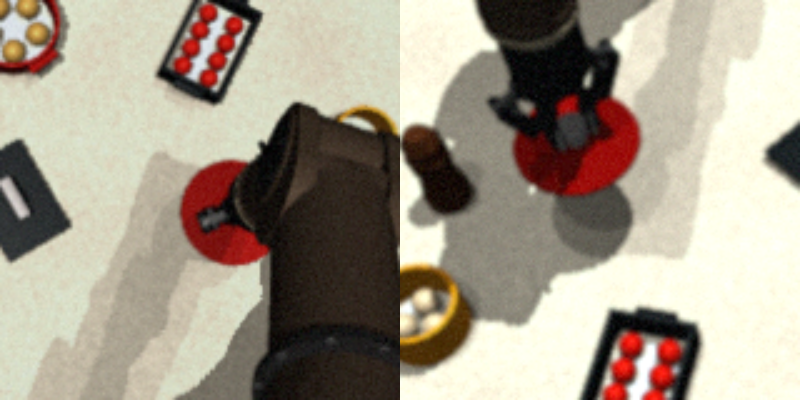

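To row units: 0.0342 m is 0.684, -0.0164 m is -0.328.

```bash
python3 nudge.py '[[[0,0,0,0.684,-0.328,0,0.02],[0,0,0,0.684,-0.328,0,0.02],[0,0,0,0.684,-0.328,0,0.02],[0,0,0,0.684,-0.328,0,0.02],[0,0,0,0.684,-0.328,0,0.02],[0,0,0,0.684,-0.328,0,0.02],[0,0,0,0.684,-0.328,0,0.02],[0,0,0,0.684,-0.328,0,0.02],[0,0,0,0.684,-0.328,0,0.02],[0,0,0,0.684,-0.328,0,0.02],[0,0,0,0,0,0,0.02],[0,0,0,0,0,0,0.02],[0,0,0,0,0,0,0.02]]]' >/dev/null
cat > held.py <<'E'
import sys
from vis import *
# lid offset from TCP: python3 held.py name grasp_z cams picture
k,gz,cams,pic=sys.argv[1],float(sys.argv[2]),sys.argv[3].split(","),sys.argv[4]
s=get_state(); p=np.array(s["tcp_pos"]); E=np.array(s["eef_rot"]); z=p[2]-gz
yaw=np.arctan2(E[1,0],E[0,0]); tiles=[]
for n in cams:
    im=grab(n); uv=proj(n,[[p[0],p[1],z+.013]])[0]; m,off,big=mask(im,M[k][1],uv)
    h=cv2.convexHull(max(cv2.findContours(m,0,1)[0],key=cv2.contourArea)); m[:]=0; cv2.fillConvexPoly(m,h,1)
    r=fit(k,[(n,m,off)],p[:2],z)
    print(n,"lid",r.x[:2].round(4),"minus tcp",(r.x[:2]-p[:2]).round(4),"yaw",np.degrees(r.x[2]).round(1),"tool",np.degrees(yaw).round(1),"cost",round(r.fun,3))
    v=np.clip(big*1.8,0,255).astype(np.uint8).copy()
    for mm,c in((m,(0,255,0)),(sil(n,M[k][0],r.x,off,m.shape,z),(255,0,255))): cv2.drawContours(v,cv2.findContours(mm,0,1)[0],-1,c,2)
    tiles.append(cv2.resize(v,(400,400)))
cv2.imwrite(pic,np.hstack(tiles))
E
python3 held.py round_lid .0237 scene,top pics/h2.png; python3 go.py .6784,.0183,.134 .6784,.0183,.0662
```

```text
scene lid [0.7033 0.0117] minus tcp [ 0.0258 -0.005 ] yaw -34.1 tool 18.8 cost 0.114
top lid [0.6693 0.0455] minus tcp [-0.0082  0.0288] yaw -1.2 tool 18.8 cost 0.835
t 6.4 p [0.6784 0.0176 0.133 ] yaw 18.81 q [ 0.02  0.62 -0.19  1.53  0.13  1.01 -1.46] w 0.0283 F [ 0.8 -0.3 -3. ] T [-0.01 -0.01  0.  ] grip 40.0
.6784,.0183,.134 rot [ 0.0002 -0.0001 -0.    ] | shift before turn [ 0.0002 -0.0006 -0.001 ] after turn [ 0.0002 -0.0006 -0.001 ]
.6784,.0183,.0662 rot [0. 0. 0.] | shift before turn [0.     0.     0.0678] after turn [0.     0.     0.0678]
```

View pics/h2.png

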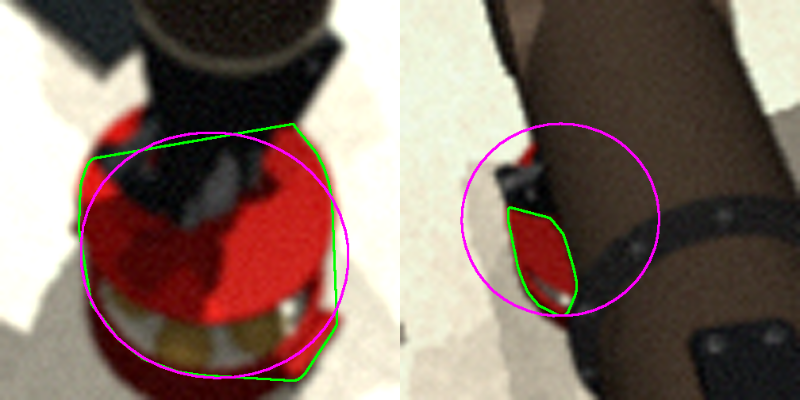

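To row units: 0.02 m is 0.4, 0.004 m is 0.08.

```bash
python3 nudge.py '[[[0,0,0,0,-0.012,0.4,0.02],[0,0,0,0,0,0.4,0.02],[0,0,0,0,0,0.2,0.02],[0,0,0,0,0,0.08,0.02],[0,0,0,0,0,0.08,0.02],[0,0,0,0,0,0.06,0.02],[0,0,0,0,0,0,0.02],[0,0,0,0,0,0,0.02]]]'; python3 - <<'E'
from vis import *
p=np.array(get_state()["tcp_pos"]); z=p[2]-.0237; n="scene"
big=cv2.resize(np.clip(grab(n)*1.8,0,255),None,fx=S,fy=S,interpolation=cv2.INTER_CUBIC).astype(np.uint8)
for k,q,zz,c in(("round_lid",[p[0],p[1],0],z,(0,255,0)),("round_dish",[.6784,.0183,.624],0,(255,0,255))):
    cv2.drawContours(big,cv2.findContours(sil(n,M[k][0],q,np.zeros(2),big.shape[:2],zz),0,1)[0],-1,c,2)
u,v=(proj(n,[[p[0],p[1],.05]])[0]*S).astype(int); cv2.imwrite("pics/h3.png",big[v-250:v+250,u-300:u+300])
E
python3 go.py .6784,.0183,.0662
```

```text
clock: 7.2
tcp_pos: [0.6787, 0.0186, 0.0723]
eef_rot: [[0.946, 0.323, 0.001], [0.323, -0.946, 0.0], [0.001, 0.0, -1.0]]
wrist_force: [0.6, 0.4, -3.1]
width: 0.0281
gripper_force: 40.0
t 7.4 p [0.6785 0.0186 0.0721] yaw 18.83 q [ 0.01  0.68 -0.19  1.58  0.15  0.9  -1.47] w 0.0287 F [ 0.  -0.5 -3.4] T [-0.05 -0.06 -0.05] grip 40.0
.6784,.0183,.0662 rot [ 0.0002 -0.0005 -0.    ] | shift before turn [-0.0002  0.0002  0.0059] after turn [-0.0002  0.0002  0.0059]
```

View pics/h3.png

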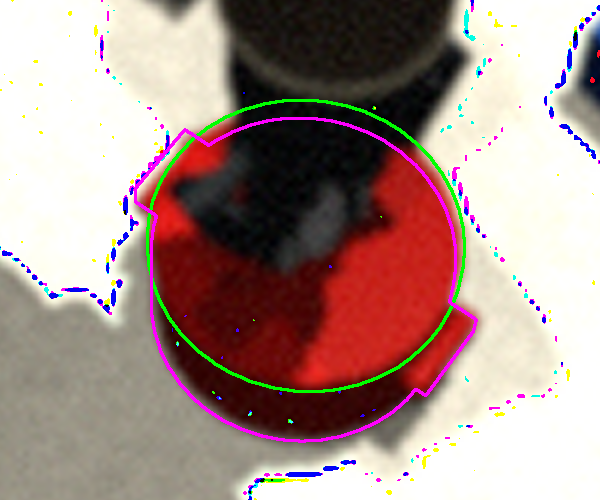

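```bash
python3 nudge.py '[[[0,0,0,0,0,0.04,0.02],[0,0,0,0,0,0.02,0.02],[0,0,0,0,0,0.02,0.02],[0,0,0,0,0,0.02,0.02],[0,0,0,0,0,0,0.02],[0,0,0,0,0,0,0.02]]]'; python3 go.py .6784,.0183,.0662
```

```text
clock: 8.0
tcp_pos: [0.6783, 0.0186, 0.0668]
eef_rot: [[0.946, 0.323, -0.0], [0.323, -0.946, -0.0], [-0.0, 0.0, -1.0]]
wrist_force: [0.1, -0.9, -3.3]
width: 0.0285
gripper_force: 40.0
t 8.0 p [0.6783 0.0186 0.0668] yaw 18.84 q [ 0.01  0.69 -0.19  1.58  0.15  0.89 -1.47] w 0.0285 F [ 0.1 -0.9 -3.3] T [-0.06 -0.08  0.02] grip 40.0
.6784,.0183,.0662 rot [0.     0.0001 0.    ] | shift before turn [-0.      0.0003  0.0006] after turn [-0.      0.0003  0.0006]
```

To row units: 0.0005 m is 0.01, 0.0003 m is 0.006.

```bash
python3 nudge.py '[[[0,0,0,0,0,0.01,0.02],[0,0,0,0,0,0.01,0.02],[0,0,0,0,0,0.006,0.02],[0,0,0,0,0,0,0.02],[0,0,0,0,0,0,0.02]]]'; python3 go.py
```

```text
clock: 8.5
tcp_pos: [0.6784, 0.0186, 0.0659]
eef_rot: [[0.946, 0.323, 0.0], [0.323, -0.946, -0.0], [0.0, 0.0, -1.0]]
wrist_force: [-3.4, -0.5, 3.3]
width: 0.0286
gripper_force: 40.5
t 8.5 p [0.6784 0.0186 0.0659] yaw 18.83 q [ 0.01  0.69 -0.19  1.58  0.15  0.89 -1.47] w 0.0286 F [-3.4 -0.5  3.3] T [-0.06  0.46 -0.04] grip 40.5
```

To row units: -0.03 m is -0.6, -0.02 m is -0.4.

```bash
python3 nudge.py '[[[0,0,0,0,0,0,0.035],[0,0,0,0,0,0,0.045],[0,0,0,0,0,0,0.06],[0,0,0,0,0,0,0.085],[0,0,0,0,0,0,0.085],[0,0,0,0,0,0,0.085],[0,0,0,0,0,-0.2,0.085],[0,0,0,0,0,-0.4,0.085],[0,0,0,0,0,-0.6,0.085],[0,0,0,0,0,-0.4,0.085],[0,0,0,0,0,0,0.085],[0,0,0,0,0,0,0.085]]]'; python3 go.py .4412,.022,.145,28.7 .4412,.022,.023,28.7
```

```text
clock: 9.7
tcp_pos: [0.6786, 0.0186, 0.1464]
eef_rot: [[0.946, 0.323, 0.001], [0.323, -0.946, 0.0], [0.001, 0.0, -1.0]]
wrist_force: [-0.1, -0.9, -0.7]
width: 0.085
gripper_force: 0.0
t 9.7 p [0.6786 0.0186 0.1464] yaw 18.83 q [ 0.02  0.6  -0.2   1.51  0.13  1.04 -1.45] w 0.085 F [-0.1 -0.9 -0.7] T [-0.03 -0.01  0.02] grip 0.0
.4412,.022,.145,28.7 rot [ 0.0005 -0.0012 -0.1723] | shift before turn [-0.2236 -0.0799  0.0011] after turn [-0.2066 -0.117   0.0014]
.4412,.022,.023,28.7 rot [0. 0. 0.] | shift before turn [0.    0.    0.122] after turn [0.    0.    0.122]
```

```bash
python3 nudge.py '[[[0,0,-0.086,0,0,0,0.085],[0,0,-0.086,0,0,0,0.085],[0,0,0,-0.516,-0.292,0,0.085],[0,0,0,-0.516,-0.292,0,0.085],[0,0,0,-0.516,-0.292,0,0.085],[0,0,0,-0.516,-0.292,0,0.085],[0,0,0,-0.516,-0.292,0,0.085],[0,0,0,-0.516,-0.292,0,0.085],[0,0,0,-0.516,-0.292,0,0.085],[0,0,0,-0.516,-0.292,0,0.085],[0,0,0,0,0,0.6,0.085],[0,0,0,0,0,0.6,0.085],[0,0,0,0,0,0,0.085],[0,0,0,0,0,0,0.085]]]'; python3 go.py .4412,.022,.023,28.7
```

```text
clock: 11.1
tcp_pos: [0.4405, 0.022, 0.0853]
eef_rot: [[0.877, 0.48, -0.002], [0.48, -0.877, -0.0], [-0.002, -0.001, -1.0]]
wrist_force: [0.7, 0.5, 0.4]
width: 0.0851
gripper_force: 0.0
t 11.1 p [0.4405 0.022  0.0853] yaw 28.71 q [ 0.06  0.36 -0.28  2.15  0.16  0.65 -1.41] w 0.0851 F [0.7 0.5 0.4] T [-0.02 -0.03  0.04] grip 0.0
.4412,.022,.023,28.7 rot [-0.001   0.0022  0.0001] | shift before turn [0.0007 0.0003 0.0623] after turn [0.0006 0.0003 0.0623]
```

To row units: 0.02 m is 0.4, 0.01 m is 0.2.

```bash
python3 nudge.py '[[[0,0,0,0,0,0.4,0.085],[0,0,0,0,0,0.4,0.085],[0,0,0,0,0,0.2,0.085],[0,0,0,0,0,0.2,0.085],[0,0,0,0,0,0,0.085],[0,0,0,0,0,0,0.04],[0,0,0,0,0,0,0.03],[0,0,0,0,0,0,0.02],[0,0,0,0,0,0,0.01],[0,0,0,0,0,0,0.01],[0,0,0,0,0,0,0.01],[0,0,0,0,0,0,0.01]]]' 40; python3 go.py
```

```text
clock: 12.3
tcp_pos: [0.4414, 0.022, 0.0259]
eef_rot: [[0.877, 0.48, 0.001], [0.48, -0.877, -0.0], [0.0, 0.0, -1.0]]
wrist_force: [-1.5, -0.1, 5.9]
width: 0.0171
gripper_force: 39.3
t 12.3 p [0.4414 0.022  0.0259] yaw 28.69 q [ 0.02  0.47 -0.24  2.2   0.23  0.49 -1.47] w 0.0171 F [-1.5 -0.1  5.9] T [ 0.07  0.31 -0.02] grip 39.3
```

```bash
python3 nudge.py '[[[0,0,0,0,0,-0.2,0.01],[0,0,0,0,0,-0.4,0.01],[0,0,0,0,0,-0.6,0.01],[0,0,0,0,0,-0.6,0.01],[0,0,0,0,0,-0.4,0.01],[0,0,0.125,0,0,0,0.01],[0,0,0.125,0,0,0,0.01],[0,0,0.125,0,0,0,0.01],[0,0,0.125,0,0,0,0.01],[0,0,0.125,0,0,0,0.01],[0,0,0.125,0,0,0,0.01],[0,0,0.125,0,0,0,0.01],[0,0,0.125,0,0,0,0.01],[0,0,0,0,0,0,0.01],[0,0,0,0,0,0,0.01]]]'; python3 held.py rect_lid .0259 scene pics/h4.png; python3 go.py .646,-.2515,.135,-28.8 .646,-.2515,.0619,-28.8
```

```text
clock: 13.8
tcp_pos: [0.441, 0.022, 0.1358]
eef_rot: [[0.88, -0.475, -0.0], [-0.475, -0.88, 0.0], [-0.0, -0.0, -1.0]]
wrist_force: [0.5, -1.1, -2.6]
width: 0.0172
gripper_force: 39.6
scene lid [0.4402 0.0244] minus tcp [-0.0009  0.0024] yaw 149.5 tool -28.4 cost 0.493
t 14.0 p [0.4412 0.0219 0.1356] yaw -28.51 q [-0.08  0.26 -0.11  2.11  0.04  0.77 -2.28] w 0.0169 F [ 1.4 -0.4 -2.6] T [ 0.02  0.04 -0.02] grip 39.6
.646,-.2515,.135,-28.8 rot [-0.      0.0001  0.005 ] | shift before turn [0.3105 0.1425 0.0005] after turn [0.3112 0.1409 0.0006]
.646,-.2515,.0619,-28.8 rot [0. 0. 0.] | shift before turn [0.     0.     0.0731] after turn [0.     0.     0.0731]
```

View pics/h4.png

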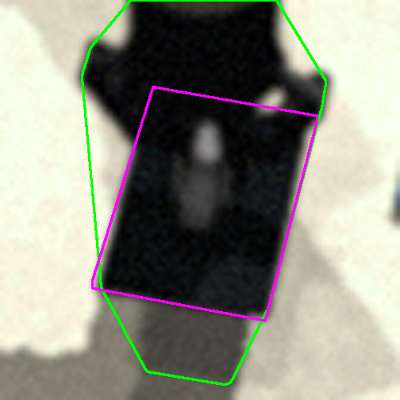

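```bash
python3 nudge.py '[[[0,0,0.005,0,0,-0.2,0.01],[0,0,0,0.622,0.282,0,0.01],[0,0,0,0.622,0.282,0,0.01],[0,0,0,0.622,0.282,0,0.01],[0,0,0,0.622,0.282,0,0.01],[0,0,0,0.622,0.282,0,0.01],[0,0,0,0.622,0.282,0,0.01],[0,0,0,0.622,0.282,0,0.01],[0,0,0,0.622,0.282,0,0.01],[0,0,0,0.622,0.282,0,0.01],[0,0,0,0.622,0.282,0,0.01],[0,0,0,0,0,0.6,0.01],[0,0,0,0,0,0.5,0.01],[0,0,0,0,0,0.2,0.01],[0,0,0,0,0,0,0.01],[0,0,0,0,0,0,0.01],[0,0,0,0,0,0,0.01]]]'>/dev/null
cat > ov.py <<'E'
import sys
from vis import *
# predicted held lid (green) and dish (magenta): ov.py lid gz lidyaw dish x y yaw pic
lid,gz,ly,dish,x,y,dy,pic=sys.argv[1:]; gz,ly,x,y,dy=map(float,(gz,ly,x,y,dy))
p=np.array(get_state()["tcp_pos"]); z=p[2]-gz; n="scene"
big=np.clip(cv2.resize(grab(n)*1.8,None,fx=S,fy=S,interpolation=cv2.INTER_CUBIC),0,255).astype(np.uint8)
for k,q,zz,c in((lid,[p[0],p[1],np.radians(ly)],z,(0,255,0)),(dish,[x,y,np.radians(dy)],0,(255,0,255))):
    cv2.drawContours(big,cv2.findContours(sil(n,M[k][0],q,np.zeros(2),big.shape[:2],zz),0,1)[0],-1,c,2)
u,v=(proj(n,[[p[0],p[1],.05]])[0]*S).astype(int); cv2.imwrite(pic,big[max(v-250,0):v+250,max(u-300,0):u+300])
E
python3 ov.py rect_lid .0259 -28.8 rect_dish .646 -.2515 151.2 pics/h5.png
python3 go.py .646,-.2515,.0619,-28.8
```

```text
t 15.9 p [ 0.6458 -0.2518  0.0815] yaw -28.88 q [ 0.3   0.68 -0.01  1.54  0.    0.92 -1.78] w 0.0172 F [ 0.4  0.2 -1.5] T [ 0.   -0.01  0.02] grip 39.5
.646,-.2515,.0619,-28.8 rot [-0.0002 -0.0013 -0.0015] | shift before turn [-0.     -0.0004  0.0196] after turn [ 0.     -0.0004  0.0196]
```

View pics/h5.png

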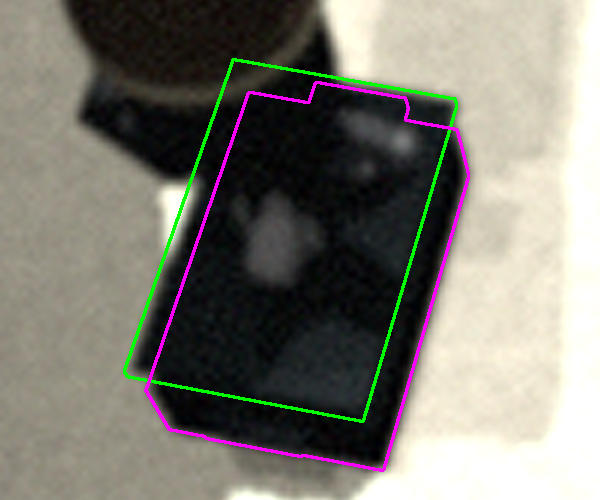

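To row units: 0.006 m is 0.12, 0.005 m is 0.1.

```bash
python3 nudge.py '[[[0,0,0,0,-0.008,0.12,0.01],[0,0,0,0,0,0.1,0.01],[0,0,0,0,0,0.06,0.01],[0,0,0,0,0,0.04,0.01],[0,0,0,0,0,0.02,0.01],[0,0,0,0,0,0.02,0.01],[0,0,0,0,0,0.01,0.01],[0,0,0,0,0,0,0.01],[0,0,0,0,0,0,0.01]]]'; python3 go.py .646,-.2515,.0619,-28.8
```

```text
clock: 16.8
tcp_pos: [0.6457, -0.2515, 0.0621]
eef_rot: [[0.876, -0.483, 0.0], [-0.483, -0.876, -0.0], [0.0, -0.0, -1.0]]
wrist_force: [-1.2, -0.7, -2.0]
width: 0.0171
gripper_force: 39.7
t 16.8 p [ 0.6457 -0.2515  0.0621] yaw -28.89 q [ 0.3   0.7  -0.01  1.55  0.01  0.89 -1.79] w 0.0171 F [-1.2 -0.7 -2. ] T [ 0.    0.06 -0.02] grip 39.7
.646,-.2515,.0619,-28.8 rot [-0.     -0.0003 -0.0016] | shift before turn [ 0.0003 -0.0001  0.0002] after turn [ 0.0003 -0.0001  0.0002]
```

```bash
python3 nudge.py '[[[0,0,0,0,0,0.01,0.01],[0,0,0,0,0,0.006,0.01],[0,0,0,0,0,0,0.01],[0,0,0,0,0,0,0.01]]]'; python3 go.py
```

```text
clock: 17.2
tcp_pos: [0.6457, -0.2515, 0.0621]
eef_rot: [[0.875, -0.483, 0.001], [-0.483, -0.875, -0.0], [0.001, -0.0, -1.0]]
wrist_force: [-1.7, 0.3, 5.2]
width: 0.0172
gripper_force: 40.7
t 17.2 p [ 0.6457 -0.2515  0.0621] yaw -28.9 q [ 0.3   0.7  -0.01  1.55  0.01  0.89 -1.79] w 0.0172 F [-1.7  0.3  5.2] T [0.24 0.63 0.06] grip 40.7
```

To row units: -0.03 m is -0.6, -0.02 m is -0.4.

```bash
python3 nudge.py '[[[0,0,0,0,0,0,0.025],[0,0,0,0,0,0,0.035],[0,0,0,0,0,0,0.06],[0,0,0,0,0,0,0.085],[0,0,0,0,0,0,0.085],[0,0,0,0,0,0,0.085],[0,0,0,0,0,-0.2,0.085],[0,0,0,0,0,-0.4,0.085],[0,0,0,0,0,-0.6,0.085],[0,0,0,0,0,-0.6,0.085],[0,0,-0.14,0,0,0,0.085],[0,0,-0.14,0,0,0,0.085],[0,0,-0.14,0,0,0,0.085],[0,0,-0.14,0,0,0,0.085],[0,0,-0.14,0,0,0,0.085],[0,0,-0.14,0,0,0,0.085],[0,0,-0.14,0,0,0,0.085],[0,0,-0.14,0,0,0,0.085],[0,0,-0.14,0,0,0,0.085],[0,0,-0.14,0,0,0,0.085]]]' >/dev/null;python3 nudge.py '[[[0,0,-0.14,0,0,0,0.085],[0,0,-0.14,0,0,0,0.085],[0,0,-0.14,0,0,0,0.085],[0,0,-0.14,0,0,0,0.085],[0,0,-0.14,0,0,0,0.085],[0,0,-0.14,0,0,0,0.085],[0,0,-0.14,0,0,0,0.085],[0,0,-0.14,0,0,0,0.085],[0,0,-0.14,0,0,0,0.085],[0,0,-0.14,0,0,0,0.085],[0,0,-0.14,0,0,0,0.085],[0,0,-0.14,0,0,0,0.085],[0,0,0,0,0,0,0.085],[0,0,0,0,0,0,0.085]]]' >/dev/null; python3 go.py .3787,.2311,.152,149.4 .3787,.2311,.0255,149.4
```

```text
t 20.6 p [ 0.6456 -0.2517  0.1516] yaw 147.32 q [ 0.72  0.73 -0.75  1.43  0.51  1.18  0.91] w 0.0851 F [-0.1  0.3  0.2] T [-0.01 -0.01  0.  ] grip 0.0
.3787,.2311,.152,149.4 rot [-0.0001  0.0003 -0.0364] | shift before turn [ 0.4853  0.2623 -0.0006] after turn [ 4.755e-01  2.797e-01 -4.000e-04]
.3787,.2311,.0255,149.4 rot [0. 0. 0.] | shift before turn [0.     0.     0.1265] after turn [0.     0.     0.1265]
```

To row units: 0.0317 m is 0.634, 0.03 m is 0.6.

```bash
python3 nudge.py '[[[0,0,-0.036,0,0,0,0.085],[0,0,0,0.634,0.374,0,0.085],[0,0,0,0.634,0.374,0,0.085],[0,0,0,0.634,0.374,0,0.085],[0,0,0,0.634,0.374,0,0.085],[0,0,0,0.634,0.374,0,0.085],[0,0,0,0.634,0.374,0,0.085],[0,0,0,0.634,0.374,0,0.085],[0,0,0,0.634,0.374,0,0.085],[0,0,0,0.634,0.374,0,0.085],[0,0,0,0.634,0.374,0,0.085],[0,0,0,0.634,0.374,0,0.085],[0,0,0,0.634,0.374,0,0.085],[0,0,0,0.634,0.374,0,0.085],[0,0,0,0.634,0.374,0,0.085],[0,0,0,0.634,0.374,0,0.085],[0,0,0,0,0,0.6,0.085],[0,0,0,0,0,0.6,0.085],[0,0,0,0,0,0,0.085],[0,0,0,0,0,0,0.085]]]' >/dev/null; python3 go.py .3787,.2311,.0255,149.4
```

```text
t 22.6 p [0.3769 0.2311 0.0917] yaw 149.55 q [-0.01  0.47 -0.85  2.11  0.51  0.77 -0.14] w 0.0851 F [-0.7  0.4  0.6] T [-0.   -0.03 -0.  ] grip 0.0
.3787,.2311,.0255,149.4 rot [-0.0007 -0.0002  0.0027] | shift before turn [-0.0015  0.001   0.0662] after turn [-0.0015  0.0009  0.0662]
```

To row units: 0.02 m is 0.4, 0.014 m is 0.28.

```bash
python3 nudge.py '[[[0,0,0,-0.03,0.02,0.4,0.085],[0,0,0,0,0,0.4,0.085],[0,0,0,0,0,0.28,0.085],[0,0,0,0,0,0.24,0.085],[0,0,0,0,0,0,0.085],[0,0,0,0,0,0,0.04],[0,0,0,0,0,0,0.03],[0,0,0,0,0,0,0.02],[0,0,0,0,0,0,0.01],[0,0,0,0,0,0,0.01],[0,0,0,0,0,0,0.01],[0,0,0,0,0,0,0.01]]]' 40; python3 go.py
```

```text
clock: 23.8
tcp_pos: [0.3791, 0.2312, 0.0257]
eef_rot: [[-0.863, 0.505, 0.001], [0.505, 0.863, -0.0], [-0.001, 0.0, -1.0]]
wrist_force: [-1.0, -2.2, 6.0]
width: 0.0175
gripper_force: 39.5
t 23.8 p [0.3791 0.2312 0.0257] yaw 149.64 q [-0.11  0.57 -0.74  2.17  0.66  0.64 -0.28] w 0.0175 F [-1.  -2.2  6. ] T [-0.26  0.16  0.06] grip 39.5
```

To row units: -0.03 m is -0.6, -0.02 m is -0.4.

```bash
python3 nudge.py '[[[0,0,0,0,0,-0.2,0.01],[0,0,0,0,0,-0.4,0.01],[0,0,0,0,0,-0.6,0.01],[0,0,0,0,0,-0.6,0.01],[0,0,0,0,0,-0.4,0.01],[0,0,0.128,0,0,0,0.01],[0,0,0.128,0,0,0,0.01],[0,0,0.128,0,0,0,0.01],[0,0,0.128,0,0,0,0.01],[0,0,0.128,0,0,0,0.01],[0,0,0,0,0,0,0.01],[0,0,0,0,0,0,0.01]]]' >/dev/null; python3 go.py .641,.242,.134,113 .641,.242,.0657,113
```

```text
t 25.0 p [0.3786 0.231  0.1354] yaw 113.21 q [-0.06  0.36 -0.75  2.07  0.33  0.83 -0.61] w 0.0176 F [ 0.4  0.8 -2.1] T [-0.05  0.04  0.08] grip 39.6
.641,.242,.134,113 rot [-0.0001  0.0003  0.0036] | shift before turn [-0.0933  0.2455  0.0014] after turn [-0.0924  0.2458  0.0014]
.641,.242,.0657,113 rot [0. 0. 0.] | shift before turn [0.     0.     0.0683] after turn [0.     0.     0.0683]
```

To row units: 0.0307 m is 0.614, 0.025 m is 0.5.

```bash
python3 nudge.py '[[[0,0,0.0036,0,0,0,0.01],[0,0,0,-0.232,0.614,0,0.01],[0,0,0,-0.232,0.614,0,0.01],[0,0,0,-0.232,0.614,0,0.01],[0,0,0,-0.232,0.614,0,0.01],[0,0,0,-0.232,0.614,0,0.01],[0,0,0,-0.232,0.614,0,0.01],[0,0,0,-0.232,0.614,0,0.01],[0,0,0,-0.232,0.614,0,0.01],[0,0,0,0,0,0,0.01],[0,0,0,0,0,0.5,0.01],[0,0,0,0,0,0.4,0.01],[0,0,0,0,0,0.16,0.01],[0,0,0,0,0,0,0.01],[0,0,0,0,0,0,0.01]]]' >/dev/null; python3 ov.py square_lid .0257 113 square_dish .641 .242 23 pics/h6.png; python3 go.py .641,.242,.0657,113
```

```text
t 26.7 p [0.6417 0.2409 0.0833] yaw 112.77 q [-0.07  0.75 -0.61  1.53  0.48  1.02 -0.41] w 0.0172 F [ 0.3  0.5 -2.2] T [ 0.   -0.02  0.03] grip 40.0
.641,.242,.0657,113 rot [ 0.0017  0.     -0.004 ] | shift before turn [ 0.0013 -0.0002  0.0176] after turn [ 0.0013 -0.0002  0.0176]
```

View pics/h6.png

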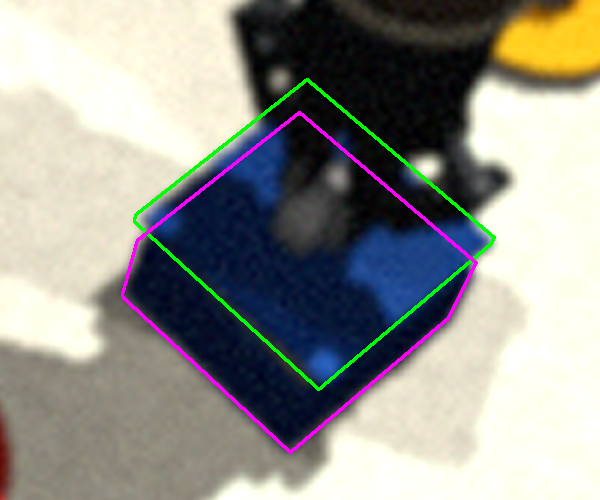

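Held lid matches the green prediction (corners at 140,220 / 320,385 / 490,240), above the dish outline. Lowering.

Careful with the scale: shifts go in shares of 50 mm. That gives: 0.006 m is 0.12, 0.005 m is 0.1.

```bash
python3 nudge.py '[[[0,0,-0.004,0.02,0,0.12,0.01],[0,0,0,0,0,0.1,0.01],[0,0,0,0,0,0.04,0.01],[0,0,0,0,0,0.04,0.01],[0,0,0,0,0,0.02,0.01],[0,0,0,0,0,0.02,0.01],[0,0,0,0,0,0,0.01],[0,0,0,0,0,0,0.01]]]' >/dev/null; python3 go.py .641,.242,.0657,113
```

```text
t 27.5 p [0.6408 0.2414 0.0658] yaw 112.99 q [-0.08  0.77 -0.6   1.54  0.49  0.99 -0.42] w 0.0175 F [-3.2 -3.4  5.6] T [-0.49  0.77  0.01] grip 41.1
.641,.242,.0657,113 rot [ 0.      0.0003 -0.0002] | shift before turn [0.0005 0.0005 0.0001] after turn [0.0005 0.0005 0.0001]
```

To row units: -0.03 m is -0.6, -0.02 m is -0.4.

```bash
python3 nudge.py '[[[0,0,0,0,0,0,0.025],[0,0,0,0,0,0,0.035],[0,0,0,0,0,0,0.06],[0,0,0,0,0,0,0.085],[0,0,0,0,0,0,0.085],[0,0,0,0,0,0,0.085],[0,0,0,0,0,-0.2,0.085],[0,0,0,0,0,-0.4,0.085],[0,0,0,0,0,-0.6,0.085],[0,0,0,0,0,-0.4,0.085],[0,0,0,0,0,0,0.085],[0,0,0,0,0,0,0.085]]]' >/dev/null;  python3 go.py .525,.4261,.146 .525,.4261,.0245
```

```text
t 28.7 p [0.6411 0.2416 0.146 ] yaw 112.99 q [-0.06  0.69 -0.64  1.47  0.43  1.12 -0.37] w 0.0849 F [ 0.7  0.1 -0.4] T [-0.05  0.05 -0.02] grip 0.0
.525,.4261,.146 rot [0.0013 0.0002 0.    ] | shift before turn [ 0.2152 -0.0348 -0.    ] after turn [ 0.2152 -0.0348  0.    ]
.525,.4261,.0245 rot [0. 0. 0.] | shift before turn [0.     0.     0.1215] after turn [0.     0.     0.1215]
```

To row units: 0.0307 m is 0.614, 0.03 m is 0.6.

```bash
python3 nudge.py '[[[0,0,0,0.614,-0.1,0,0.085],[0,0,0,0.614,-0.1,0,0.085],[0,0,0,0.614,-0.1,0,0.085],[0,0,0,0.614,-0.1,0,0.085],[0,0,0,0.614,-0.1,0,0.085],[0,0,0,0.614,-0.1,0,0.085],[0,0,0,0.614,-0.1,0,0.085],[0,0,0,0,0,0.6,0.085],[0,0,0,0,0,0.6,0.085],[0,0,0,0,0,0,0.085],[0,0,0,0,0,0,0.085]]]' >/dev/null;  python3 go.py .525,.4261,.0245
```

```text
t 29.8 p [0.5243 0.425  0.0846] yaw 112.99 q [-0.39  0.74 -0.61  1.55  0.47  1.01 -0.73] w 0.085 F [ 0.5 -0.4  0.9] T [ 0.02  0.02 -0.01] grip 0.0
.525,.4261,.0245 rot [-0.0021  0.0006 -0.    ] | shift before turn [0.0008 0.0012 0.0601] after turn [0.0007 0.001  0.0601]
```

```bash
python3 nudge.py '[[[0,0,0,0.016,0.024,0.4,0.085],[0,0,0,0,0,0.4,0.085],[0,0,0,0,0,0.2,0.085],[0,0,0,0,0,0.2,0.085],[0,0,0,0,0,0,0.085],[0,0,0,0,0,0,0.04],[0,0,0,0,0,0,0.03],[0,0,0,0,0,0,0.02],[0,0,0,0,0,0,0.02],[0,0,0,0,0,0,0.02],[0,0,0,0,0,0,0.02]]]' 40 >/dev/null; python3 go.py; python3 nudge.py '[[[0,0,0,0,0,-0.2,0.02],[0,0,0,0,0,-0.4,0.02],[0,0,0,0,0,-0.6,0.02],[0,0,0,0,0,-0.6,0.02],[0,0,0,0,0,-0.6,0.02],[0,0,0,0,0,-0.4,0.02],[0,0,0,0,0,0,0.02],[0,0,0,0,0,0,0.02]]]' >/dev/null
sed -i 's/return (h>28)&(h<60)&(s>.55)&(v>50)/return (h>20)\&(h<62)\&(s>.5)\&(v>15)/' vis.py
python3 - <<'E'
from vis import *
k="small_dish";data=[];t=[]
for n,uv in(("top",(614,307)),("scene",(136,350))):
    m,off,big=mask(grab(n),"y",np.array(uv)*.64); data.append((n,m,off)); t.append(big)
r=fit(k,data,[.5036,-.4474]); print(r.x,r.fun)
for d in data:
    o=fit(k,[d],[.5036,-.4474]); print(o.x[:2].round(4),round(o.fun,3))
for i,(n,m,off) in enumerate(data):
    v=np.clip(t[i]*1.8,0,255).astype(np.uint8).copy()
    for mm,c in((m,(0,255,0)),(sil(n,M[k][0],r.x,off,m.shape),(255,0,255))): cv2.drawContours(v,cv2.findContours(mm,0,1)[0],-1,c,1)
    t[i]=cv2.resize(v[100:-100,100:-100],(400,400))
cv2.imwrite("pics/sd.png",np.hstack(t))
E
python3 go.py .5036,-.4474,.16
```

```text
t 30.9 p [0.5257 0.427  0.0259] yaw 112.99 q [-0.41  0.8  -0.58  1.59  0.52  0.91 -0.77] w 0.0285 F [-1.  -2.2  6.2] T [-0.26  0.24  0.03] grip 39.4
[ 0.50216587 -0.44899742  0.15914887] 0.08739908681246655
[ 0.5035 -0.4473] 0.089
[ 0.5025 -0.4491] 0.085
t 32.1 p [0.5253 0.4266 0.1645] yaw 113.0 q [-0.37  0.66 -0.65  1.47  0.42  1.15 -0.69] w 0.0282 F [-0.6 -0.1 -2.4] T [ 0.04 -0.02  0.05] grip 39.7
.5036,-.4474,.16 rot [-0.001   0.0002 -0.    ] | shift before turn [-0.7961 -0.3615  0.0051] after turn [-0.7961 -0.3615  0.0045]
```

View pics/sd.png

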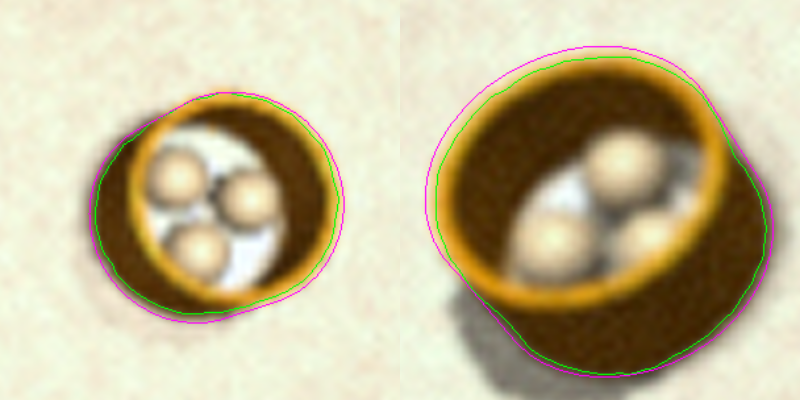

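To row units: -0.0362 m is -0.724, -0.0165 m is -0.33.

```bash
python3 nudge.py '[[[0,0,0,-0.724,-0.33,0,0.02],[0,0,0,-0.724,-0.33,0,0.02],[0,0,0,-0.724,-0.33,0,0.02],[0,0,0,-0.724,-0.33,0,0.02],[0,0,0,-0.724,-0.33,0,0.02],[0,0,0,-0.724,-0.33,0,0.02],[0,0,0,-0.724,-0.33,0,0.02],[0,0,0,-0.724,-0.33,0,0.02],[0,0,0,-0.724,-0.33,0,0.02],[0,0,0,-0.724,-0.33,0,0.02],[0,0,0,-0.724,-0.33,0,0.02],[0,0,0,-0.724,-0.33,0,0.02],[0,0,0,-0.724,-0.33,0,0.02],[0,0,0,-0.724,-0.33,0,0.02]]]'>/dev/null; python3 go.py .503,-.448,.16;
```

```text
t 33.5 p [ 0.5106 -0.1316  0.1654] yaw 113.0 q [ 0.65  0.43 -0.66  1.85  0.32  0.97  0.25] w 0.0285 F [ 1.4  0.2 -2.1] T [-0.   -0.04 -0.  ] grip 39.9
.503,-.448,.16 rot [0.0003 0.0003 0.    ] | shift before turn [-0.2883 -0.1306  0.0054] after turn [-0.2883 -0.1306  0.0054]
```

To row units: -0.036 m is -0.72, -0.0163 m is -0.326.

```bash
python3 nudge.py '[[[0,0,0,-0.72,-0.326,0,0.02],[0,0,0,-0.72,-0.326,0,0.02],[0,0,0,-0.72,-0.326,0,0.02],[0,0,0,-0.72,-0.326,0,0.02],[0,0,0,-0.72,-0.326,0,0.02],[0,0,0,-0.72,-0.326,0,0.02],[0,0,0,-0.72,-0.326,0,0.02],[0,0,0,0,0,0,0.02],[0,0,0,0,0,0,0.02],[0,0,0,0,0,0,0.02]]]'>/dev/null; python3 go.py .503,-.448,.095 .503,-.448,.0739
```

```text
t 34.5 p [ 0.5046 -0.4052  0.1651] yaw 113.07 q [ 0.97  0.6  -0.58  1.56  0.36  1.09  0.7 ] w 0.0283 F [ 0.7  0.9 -1.6] T [ 0.02 -0.   -0.  ] grip 39.9
.503,-.448,.095 rot [ 0.0005 -0.0008 -0.    ] | shift before turn [-0.0389 -0.0183  0.0701] after turn [-0.0388 -0.0183  0.0701]
.503,-.448,.0739 rot [0. 0. 0.] | shift before turn [0.     0.     0.0211] after turn [0.     0.     0.0211]
```

To row units: 0.03 m is 0.6, 0.025 m is 0.5.

```bash
python3 nudge.py '[[[0,0,0,-0.388,-0.184,0,0.02],[0,0,0,-0.388,-0.184,0,0.02],[0,0,0,0,0,0,0.02],[0,0,0,0,0,0.6,0.02],[0,0,0,0,0,0.5,0.02],[0,0,0,0,0,0.28,0.02],[0,0,0,0,0,0,0.02],[0,0,0,0,0,0,0.02],[0,0,0,0,0,0,0.02]]]'>/dev/null; python3 ov.py small_lid .0259 0 small_dish .503 -.448 0 pics/h7.png;python3 go.py .503,-.448,.0739
```

```text
t 35.6 p [ 0.5028 -0.4497  0.0971] yaw 112.99 q [ 0.99  0.7  -0.55  1.55  0.41  1.    0.73] w 0.0287 F [-0.8  1.7 -2.2] T [0.03 0.04 0.04] grip 39.9
.503,-.448,.0739 rot [0.0006 0.0013 0.    ] | shift before turn [0.0015 0.0008 0.0232] after turn [0.0015 0.0009 0.0232]
```

View pics/h7.png

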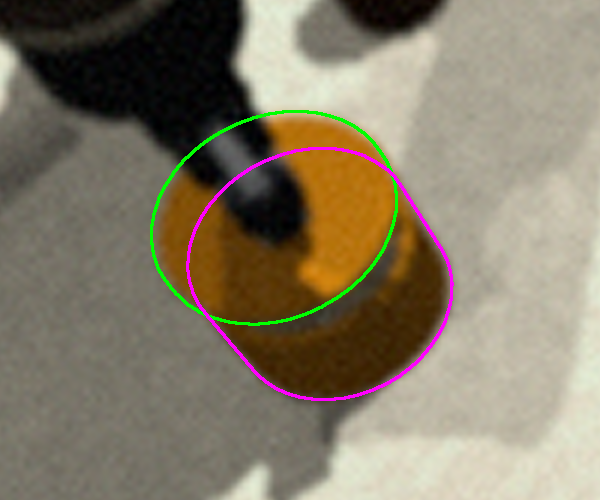

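To row units: 0.006 m is 0.12, 0.005 m is 0.1.

```bash
python3 nudge.py '[[[0,0,0,0.02,0.016,0.12,0.02],[0,0,0,0,0,0.12,0.02],[0,0,0,0,0,0.1,0.02],[0,0,0,0,0,0.04,0.02],[0,0,0,0,0,0.04,0.02],[0,0,0,0,0,0.02,0.02],[0,0,0,0,0,0.01,0.02],[0,0,0,0,0,0,0.02],[0,0,0,0,0,0,0.02]]]'>/dev/null;python3 go.py .503,-.448,.0739
```

```text
t 36.5 p [ 0.5028 -0.4482  0.074 ] yaw 112.99 q [ 0.98  0.73 -0.54  1.57  0.42  0.96  0.71] w 0.0287 F [-0.4  0.7  0.8] T [0.15 0.28 0.04] grip 40.1
.503,-.448,.0739 rot [0.0001 0.0003 0.    ] | shift before turn [0.0002 0.0003 0.0001] after turn [0.0002 0.0003 0.0001]
```

To row units: -0.04 m is -0.8, -0.03 m is -0.6.

```bash
python3 nudge.py '[[[0,0,0,0,0,0.008,0.02],[0,0,0,0,0,0,0.02],[0,0,0,0,0,0,0.035],[0,0,0,0,0,0,0.045],[0,0,0,0,0,0,0.06],[0,0,0,0,0,0,0.085],[0,0,0,0,0,0,0.085],[0,0,0,0,0,0,0.085],[0,0,0,0,0,-0.2,0.085],[0,0,0,0,0,-0.4,0.085],[0,0,0,0,0,-0.6,0.085],[0,0,0,0,0,-0.8,0.085],[0,0,0,0,0,-0.8,0.085],[0,0,0,0,0,-0.8,0.085],[0,0,0,0,0,-0.6,0.085],[0,0,0,0,0,0,0.085]]]'>/dev/null;python3 go.py .2,-.59,.28
```

```text
t 38.1 p [ 0.5049 -0.4487  0.2896] yaw 113.0 q [ 1.    0.55 -0.6   1.32  0.31  1.36  0.81] w 0.0849 F [ 1.5 -0.2  0.7] T [-0.01  0.01 -0.05] grip 0.0
.2,-.59,.28 rot [0.0047 0.0074 0.    ] | shift before turn [-0.0109 -0.3359  0.0081] after turn [-0.0109 -0.3358  0.0096]
```

To row units: -0.037 m is -0.74.

```bash
python3 nudge.py '[[[0,0,0,0,-0.74,0,0.085],[0,0,0,0,-0.74,0,0.085],[0,0,0,0,-0.74,0,0.085],[0,0,0,0,-0.74,0,0.085],[0,0,0,0,-0.74,0,0.085],[0,0,0,0,-0.74,0,0.085],[0,0,0,0,-0.74,0,0.085],[0,0,0,0,-0.74,0,0.085],[0,0,0,0,-0.74,0,0.085],[0,0,0,0,0,0,0.085],[0,0,0,0,0,0,0.085]]]'>/dev/null; python3 - <<'E'
from vis import *
P={"rect":(.646,-.2515,151.2,.036),"round":(.6784,.0183,0,.042),"square":(.641,.242,113,.04),"small":(.503,-.448,0,.048)}
cols=[]
for n in("top","scene"):
    im=grab(n); row=[]
    for k,(x,y,a,z) in P.items():
        k+="_lid"; m,off,big=mask(im,M[k][1],proj(n,[[x,y,z+.013]])[0])
        v=np.clip(big*1.8,0,255).astype(np.uint8).copy()
        cv2.drawContours(v,cv2.findContours(sil(n,M[k][0],[x,y,np.radians(a)],off,m.shape,z),0,1)[0],-1,(0,255,0),1)
        row.append(cv2.resize(v[92:-92,92:-92],(200,200)))
    cols.append(np.hstack(row))
cv2.imwrite("pics/end.png",cv2.resize(np.vstack(cols),(800,400)))
t,s=cam.snapshot("top"),cam.snapshot("scene")
cv2.imwrite("pics/end2.png",cv2.resize(s,(800,600)))
E
python3 go.py
```

```text
t 39.7 p [ 0.1966 -0.5781  0.2833] yaw 113.03 q [ 1.54  0.44 -0.57  1.5   0.24  1.28  1.35] w 0.0849 F [ 0.1 -0.3 -0.4] T [0.02 0.01 0.06] grip 0.0
```

View pics/end.png

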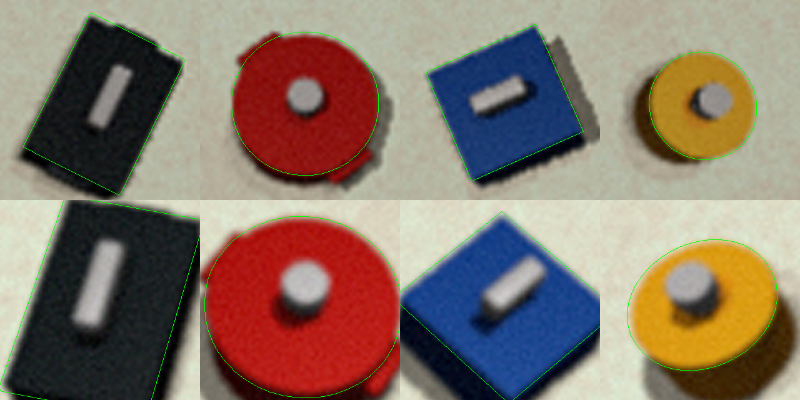

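View pics/end2.png

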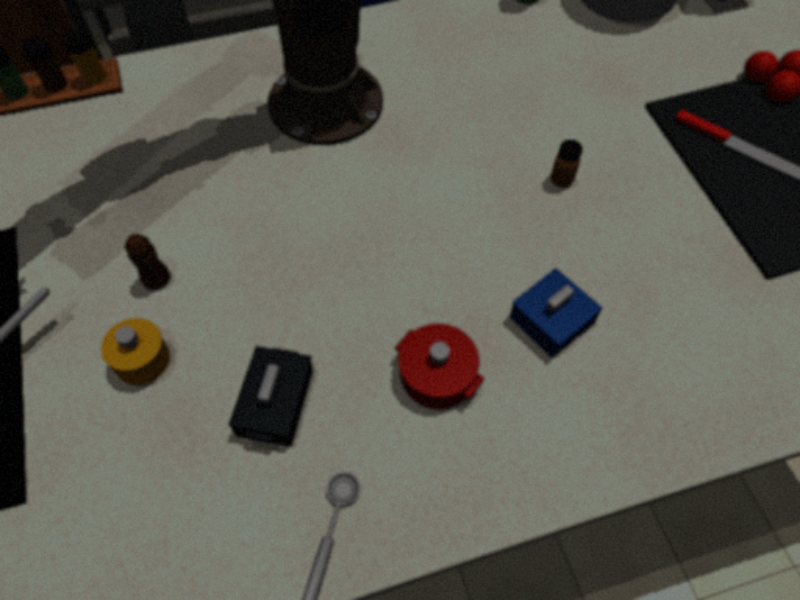

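All four lids match the outlines predicted for a seated lid in both views. The mill (150,262) and the jar (567,163) are where they started.

```bash
python3 -c "
from station import manip, cam, get_state, sign_off; print(sign_off())"
```

```text
the job is handed in; nothing more can be done
None
```

All four lids sit on their matching dishes, the pepper mill and spice jar are where they were, the gripper is empty and clear, and I handed the job in at about 40 s of the 115 s; no verdict came back.

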